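Find the thumbscrew that has lost its thread and hold its lid open

TASK

One of the three thumbscrews on the module boxes no longer grips its thread: tap the heads of all three, one after the other from the robot's left to its right, to find the one that rocks. Then lift the lid of that box to about 45 degrees and finish with the gripper still holding it open there, steady, so that the inside can be inspected. Leave the dish, screwdriver, bottle and tweezers where they are.

Things in the scene. Friction and masses are not known exactly. Their poses are not given: they have to be found in the camera images.
- carrier: grey metal plate lying flat on the bench, 135 (its x) x 320 (its y) x 12 mm, fixed. Origin at the centre of its underside; x points away from the robot (turned up to 0.35 rad either way), y along the row of boxes to the robot's left. A thin cheek 38 mm high stands at each end of the row. It carries three module boxes side by side, 98 mm apart.
- module_a: module box a: gold-plated metal, 90 (x) x 84 (y) x 36 mm, fixed on the carrier, with a flat, dark grey hinged lid 94 x 84 x 4 mm on top. Origin at the centre of its underside, 12 mm above the bench; axes as the carrier's. Which box stands left, middle or right changes. The shut lid's top is 52 mm above the bench; its near edge overhangs the box by 3 mm.
- lid_a (a joint): opening of the lid of box a: 0 shut, growing as its near edge rises (rad), up to 1.35. Hinge axis along y at the far edge, 48 mm in +x of the box's centre and 38 mm above the box's underside. A lid whose screw is tight does not move. Lid with screw weighs about 0.13 kg and falls shut when let go at any angle.
- screw_a: captive knurled steel thumbscrew on the lid of box a, 80 mm in -x of the hinge axis. Origin on its axis, 6 mm under the lid's top. Head: cylinder 16 mm in diameter, 6 to 34 mm above the lid's top. A tight one is rigid. The loose one looks the same, held upright by a weak spring, but pushed sideways any way with about 1 N it leans 0.2 rad about its origin, then stops; it springs back.
- head_a (a point): centre of the head of thumbscrew a, half-way up: 20 mm above the lid's top, 72 mm above the bench when the lid is shut. Moves about 5 mm when a loose screw is leant over, and with the lid.
- module_b: module box b: gold-plated metal, 90 (x) x 84 (y) x 36 mm, fixed on the carrier, with a flat, dark grey hinged lid 94 x 84 x 4 mm on top. Origin at the centre of its underside, 12 mm above the bench; axes as the carrier's. Which box stands left, middle or right changes. The shut lid's top is 52 mm above the bench; its near edge overhangs the box by 3 mm.
- lid_b (a joint): opening of the lid of box b: 0 shut, growing as its near edge rises (rad), up to 1.35. Hinge axis along y at the far edge, 48 mm in +x of the box's centre and 38 mm above the box's underside. A lid whose screw is tight does not move. Lid with screw weighs about 0.13 kg and falls shut when let go at any angle.
- screw_b: captive knurled steel thumbscrew on the lid of box b, 80 mm in -x of the hinge axis. Origin on its axis, 6 mm under the lid's top. Head: cylinder 16 mm in diameter, 6 to 34 mm above the lid's top. A tight one is rigid. The loose one looks the same, held upright by a weak spring, but pushed sideways any way with about 1 N it leans 0.2 rad about its origin, then stops; it springs back.
- head_b (a point): centre of the head of thumbscrew b, half-way up: 20 mm above the lid's top, 72 mm above the bench when the lid is shut. Moves about 5 mm when a loose screw is leant over, and with the lid.
- module_c: module box c: gold-plated metal, 90 (x) x 84 (y) x 36 mm, fixed on the carrier, with a flat, dark grey hinged lid 94 x 84 x 4 mm on top. Origin at the centre of its underside, 12 mm above the bench; axes as the carrier's. Which box stands left, middle or right changes. The shut lid's top is 52 mm above the bench; its near edge overhangs the box by 3 mm.
- lid_c (a joint): opening of the lid of box c: 0 shut, growing as its near edge rises (rad), up to 1.35. Hinge axis along y at the far edge, 48 mm in +x of the box's centre and 38 mm above the box's underside. A lid whose screw is tight does not move. Lid with screw weighs about 0.13 kg and falls shut when let go at any angle.
- screw_c: captive knurled steel thumbscrew on the lid of box c, 80 mm in -x of the hinge axis. Origin on its axis, 6 mm under the lid's top. Head: cylinder 16 mm in diameter, 6 to 34 mm above the lid's top. A tight one is rigid. The loose one looks the same, held upright by a weak spring, but pushed sideways any way with about 1 N it leans 0.2 rad about its origin, then stops; it springs back.
- head_c (a point): centre of the head of thumbscrew c, half-way up: 20 mm above the lid's top, 72 mm above the bench when the lid is shut. Moves about 5 mm when a loose screw is leant over, and with the lid.
- dish: small round steel parts dish, 84 mm across, 26 mm high, loose; to be left alone. Origin at the centre of its underside.
- driver_grip (a point): black-handled precision screwdriver, 160 mm long, lying on the bench, loose; to be left alone. The point is on its handle.
- cleaner: white bottle, 44 mm in diameter, 105 mm high, standing, loose; to be left alone. Origin at the centre of its underside.
- tweezers: dark steel tweezers, 130 mm long, lying flat, 8 mm high, loose; to be left alone. Origin at the middle, underside.

How it is judged:
By the outcome, as a careful person would: the job done as asked, in the order asked, and still so for the second after the job is handed in, while the arm keeps its last pose, push and grip.
It also fails if it takes over 54 s, if anything falls off the work surface, if the arm or the gripper's body presses on something with over 40 N, if the wrist force passes 120 N, or if a joint passes its speed limit or range.

ROBOT

A 7-joint arm with a two-finger parallel gripper is mounted at the origin on the work surface. World frame = base frame: x ahead of the robot, y to its left, z up, the work surface at z = 0. Lengths are in m, angles in rad, forces in N, time in s.
With the tool pointing down it reaches from about 0.4 to 0.85 m from the base axis. Payload 10.4 kg.
Tool frame: the origin (TCP) lies midway between the tips of the shut fingers; the grasp point (between the pads) lies 19 mm behind it; x points along the fingers, y is the direction in which the jaws open and shut, and the axes are right-handed (so a half turn about x gives the same grasp; the last joint's range is limited). The gripper opens to 85 mm and grips with 20 to 120 N. Pads are 22 mm wide; open, the fingers measure 114 mm over their backs; the gripper's body (76 mm by 85 mm) begins 54 mm behind the grasp point. The pads swing forward as they close: fully open they stand 13 mm farther back than shut.
Start: joints at [-1.185, 0.332, -0.065, 1.46, 0.022, 1.35, -0.088], TCP at [0.248, 0.574, 0.231] pointing down, gripper open.
Joint ranges: [-2.6, 2.6], [-0.5, 2.12], [-1.47, 1.34], [0.16, 2.42], [-1.27, 4.41], [0.06, 2.06], [-2.6, 2.6]. Speed limits (rad/s): [2.22, 2.22, 2.79, 2.79, 3.14, 3.14, 3.14].

INTERFACE

Orientations are given as a 3x3 rotation matrix whose columns are the frame's x, y, z axes.
In Python, from station import env, cams gives the robot as it stands. The module is installed in compiled form; this text tells all that it offers.
- The arm moves only by the tool play_rows, never from a script. Its argument "series" is a list of rows, each a list of 7 numbers: the shift along the tool's x, y, z in mm, then the turn, a rotation vector about the tool's x, y, z in degrees, then the gripper's target within -1 to 1 (shut at 1, half-way at 0, fully open at -1). In form: [[dx, dy, dz, wx, wy, wz, hand], ...]. A call has 1 to 10 rows; each row shifts and turns the pose as measured when the row begins, along the tool's axes as they then stand; what a row does not reach is not made up. A row lasts 1/8 s, in which the tool goes at most 62.5 mm and 10.7 degrees, less where a joint would pass 70% of its speed; a pose out of reach is approached as far as the arm can. A call with a gripper value outside its range is refused whole. The fingers move at their own pace and stop on an object; "newtons" is the grip in N (left out, the last holds). Time passes only in rows, so rows that do not move let the fingers close. It gives the time, the measured TCP pose, the force and the opening at its end, in the units of the state.
- env.sense(): the state, without advancing time (a new reading comes with each control period).
- cams.capture(name): name is "scene" or "top" or "wrist"; returns (picture, depth): 400x640x3 uint8, red, green, blue; 400x640 float32, m along the optical axis (not along the pixel's ray), 0 where there is no reading.
- cams.camera_params(name): a dict with "fx", "fy", "cx", "cy" (pixels), "k1" (the pictures are not rectified: a ray, as slopes to the right and down, at radius r is drawn at 1 + k1 r^2 times it, then the intrinsics apply), "extrinsics" (4x4, takes a point from camera to world coordinates). Camera axes: x right, y up, looking along -z (the intrinsics and any distortion apply to the point x, -y, -z); pixel columns grow to the right and rows downward; lengths in m; the calibration is good to about 2 mm. A picture is of the moment at which its call begins: read the wrist's pose just before it. camera_params takes no time and is no camera call; for the wrist camera it gives the pose at the moment of the call.
- env.finish_job(): hands the job in, once; it reports no verdict.
The state is a dict: "time": time; "joints": joint angles; "dq": joint speeds; "effort": joint torques, N m; "eef_pos": TCP position; "eef_rot": TCP orientation; "contact_force": force on the tool from outside, world axes, zero at the start; "wrist_torque": the same for the moment, N m; "width": opening from 0.0 (shut) to 1.0 (fully open).
Only numpy, scipy, OpenCV 4.12 (cv2) and the standard library are available. Lean on these libraries where they do the work, as an engineer would, in place of code of your own. Each camera call takes 0.05 s, during which the arm holds its last target.

## Working session

There is one attempt and no reset: what is moved stays moved. The work goes in short steps, Python scripts to look and compute and a tool call to move; the robot and the scene stay as the last step left them, time stands still between calls to the robot, and variables do not carry over. Pictures are saved under pics/ and viewed, and the job is handed in when it is done.

Besides the shell and the picture viewer there is one more tool, called in YAML: its name, and indented under it one key for each argument. play_rows: Moves the arm, as the interface text tells. Its arguments: {"type":"object","properties":{"series":{"type":"array","items":{"type":"array","items":{"type":"number"}}},"newtons":{"type":"number"}},"required":["series"]}

```bash
mkdir -p pics
python3 - <<'E'
from station import env,cams
import cv2,numpy as np
s=env.sense();print(s)
for n in("scene","top"):
    p,d=cams.capture(n);cv2.imwrite(f"pics/{n}0.png",p[:,:,::-1]);np.save(f"{n}0.npy",d)
    c=cams.camera_params(n);print(n,c)
E
```

```text
{'time': 0.0, 'joints': array([-1.18464511,  0.33285234, -0.06473489,  1.46094703,  0.02155951,
        1.34988863, -0.088459  ]), 'dq': array([ 0.00062811, -0.00010192, -0.00121538, -0.00081764, -0.0004226 ,
       -0.00014015, -0.00098333]), 'effort': array([ 2.00885515e-04, -6.25461459e+01,  4.90930339e-02, -3.91592181e+01,
        1.63652853e-02,  1.02714688e-02, -5.71956195e-05]), 'eef_pos': array([0.24823865, 0.57317766, 0.23052547]), 'eef_rot': array([[-5.43846282e-04,  3.97384254e-01,  9.17652145e-01],
       [-1.29239345e-03,  9.17651235e-01, -3.97384626e-01],
       [-9.99999017e-01, -1.40208377e-03,  1.45155958e-05]]), 'contact_force': array([ 0.11688051, -1.18731989, -0.3240519 ]), 'wrist_torque': array([ 0.01637498, -0.01565401, -0.05115799]), 'width': 1.0020295143614166}
scene {'fx': 384.77150471522475, 'fy': 384.77150471522475, 'cx': 319.615203316809, 'cy': 199.81883677983993, 'k1': -0.05886835578198959, 'extrinsics': array([[ 0.5404485 , -0.56572367,  0.62279382,  1.0925585 ],
       [ 0.84132131,  0.37188523, -0.39227518, -0.36060651],
       [-0.00968847,  0.73597425,  0.6769402 ,  0.7355587 ],
       [ 0.        ,  0.        ,  0.        ,  1.        ]])}
top {'fx': 368.6275227941504, 'fy': 368.6275227941504, 'cx': 326.01492215711806, 'cy': 193.3244684034829, 'k1': 0.01080560022983373, 'extrinsics': array([[-0.02921399,  0.98587186, -0.16493397,  0.35379736],
       [-0.99957056, -0.02843542,  0.00708019,  0.01813596],
       [ 0.00229019,  0.16506998,  0.9862792 ,  1.07190517],
       [ 0.        ,  0.        ,  0.        ,  1.        ]])}
```

View pics/scene0.png

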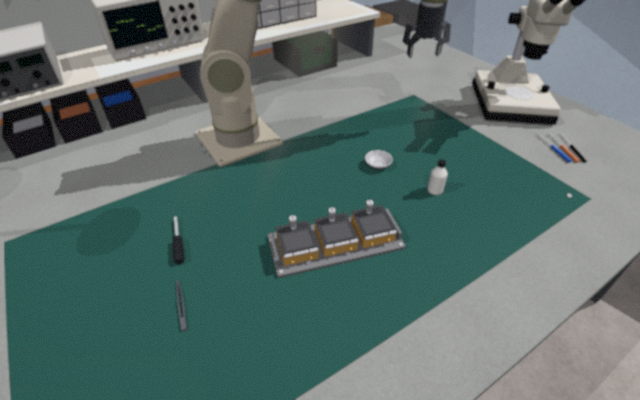

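View pics/top0.png

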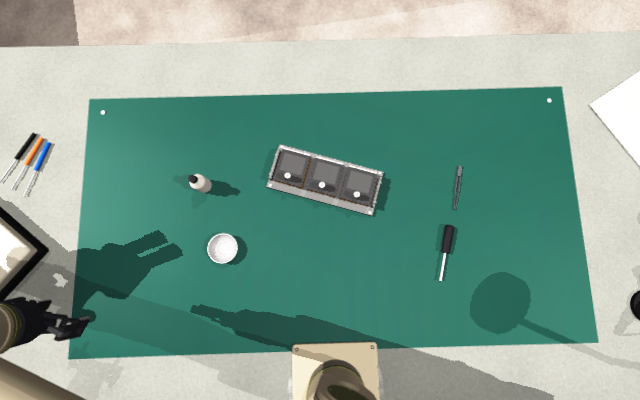

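The scene view shows the three boxes in a row with screws on the near (robot) side. In the top view the heads are at about (287,175), (321,184) and (356,194), and the dish is at (222,248).

```bash
cat > h.py <<'E'
import numpy as np,cv2
from station import env,cams
def rays(c,uv):
    uv=np.atleast_2d(uv).astype(float)
    K=np.array([[c['fx'],0,c['cx']],[0,c['fy'],c['cy']],[0,0,1]])
    n=cv2.undistortPoints(uv.reshape(-1,1,2),K,np.array([c['k1'],0,0,0,0.])).reshape(-1,2)
    d=np.c_[n[:,0],-n[:,1],-np.ones(len(n))]
    E=c['extrinsics'];return E[:3,3],d@E[:3,:3].T
def onz(c,uv,z):
    o,d=rays(c,uv);return o+d*((z-o[2])/d[:,2])[:,None]
def proj(c,P):
    E=c['extrinsics'];q=(np.atleast_2d(P)-E[:3,3])@E[:3,:3]
    x=q[:,0]/-q[:,2];y=-q[:,1]/-q[:,2];f=1+c['k1']*(x*x+y*y)
    return np.c_[c['cx']+c['fx']*x*f,c['cy']+c['fy']*y*f]
E
python3 - <<'E'
from h import *
for n,(x0,y0,x1,y1) in(("top",(255,135,395,225)),("scene",(255,190,415,280))):
    p=cv2.imread(f"pics/{n}0.png");c=cams.camera_params(n)
    cr=p[y0:y1,x0:x1];cv2.imwrite(f"pics/{n}0c.png",cv2.resize(cr,None,fx=5,fy=5,interpolation=cv2.INTER_CUBIC))
    g=cr.min(2);
    m=((g>185)*255).astype(np.uint8)
    k,l,st,ce=cv2.connectedComponentsWithStats(m)
    for i in range(1,k):
        if st[i,4]>6: 
            uv=ce[i]+[x0,y0];print(n,uv,st[i],onz(c,uv,0.086),onz(c,uv,.08))
c=cams.camera_params("top");d=np.load("top0.npy")
for uv in((287,175),(321,184),(356,194)):print(d[uv[1],uv[0]])
E
```

```text
top [294.74725275 150.07692308] [24 10 33 11 91] [[0.64234585 0.09393154 0.086     ]] [[0.64410189 0.09439281 0.08      ]]
top [329.61176471 159.44705882] [59 19 30 11 85] [[ 0.61293558 -0.00160624  0.086     ]] [[ 0.61451264 -0.00172639  0.08      ]]
top [362.1954023  168.09195402] [93 28 29 11 87] [[ 0.585962   -0.09020724  0.086     ]] [[ 0.5873749  -0.09086659  0.08      ]]
top [379.33333333 172.5       ] [123  36   4   4  12] [[ 0.57224229 -0.13654672  0.086     ]] [[ 0.5735717  -0.13748808  0.08      ]]
top [287. 175.] [29 38  7  5 27] [[0.57250657 0.11617427 0.086     ]] [[0.57383758 0.11677091 0.08      ]]
top [321.5        184.33333333] [64 47  6  6 30] [[0.54383374 0.02262127 0.086     ]] [[0.54499026 0.02264857 0.08      ]]
top [269.35294118 184.58823529] [12 48  5  4 17] [[0.5472039  0.16445929 0.086     ]] [[0.54838093 0.16534978 0.08      ]]
top [356.40740741 193.92592593] [99 57  6  5 27] [[ 0.51464028 -0.07126284  0.086     ]] [[ 0.51561914 -0.0718069   0.08      ]]
top [368.44444444 211.        ] [111  72   6   7  18] [[ 0.4671823  -0.10163875  0.086     ]] [[ 0.46787234 -0.10236767  0.08      ]]
scene [369.57142857 202.14285714] [113  11   4   3   7] [[0.57004184 0.11455482 0.086     ]] [[0.56521533 0.1189439  0.08      ]]
1.006197
1.0034333
0.9989078
```

```bash
ls pics
```

```text
scene0.png
scene0c.png
top0.png
top0c.png
```

View pics/top0c.png

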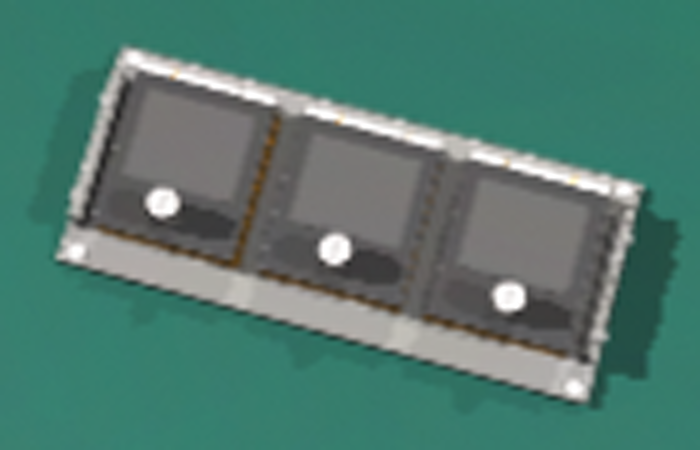

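View pics/scene0c.png

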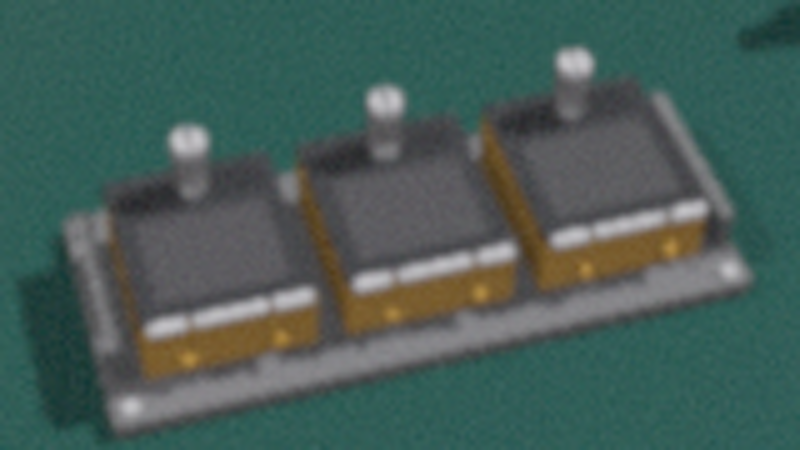

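```bash
cat >> h.py <<'E'
from scipy.spatial.transform import Rotation as Ro
T=-0.2995
CX=np.array([np.cos(T),np.sin(T),0]);CY=np.array([-np.sin(T),np.cos(T),0]);CZ=np.array([0,0,1.])
HD=[np.array([.5725,.1162,.072]),np.array([.5438,.0226,.072]),np.array([.5146,-.0713,.072])]
def tool(tilt):  # tilt>0: fingers point forward by tilt (rad)
    x=np.sin(tilt)*CX-np.cos(tilt)*CZ; y=CY; return np.c_[x,y,np.cross(x,y)]
def plan(P,R,n):
    s=env.sense();p0=s['eef_pos'];R0=np.array(s['eef_rot'])
    rv=Ro.from_matrix(R0.T@R).as_rotvec()
    for i in range(n):
        Ri=R0@Ro.from_rotvec(rv*i/n).as_matrix()
        d=Ri.T@(P-p0)/n*1000
        print(np.round(d,1).tolist(),np.round(np.degrees(rv/n),2).tolist())
def st():
    s=env.sense();print(s['time'],s['eef_pos'],'F',s['contact_force'],'w',s['width'])
    for i,h in enumerate(HD):
        v=s['eef_pos']-h;print(i,'rel head mm (cx,cy,z)',np.round(1000*np.array([v@CX,v@CY,v[2]]),1))
E
python3 - <<'E'
from h import *
P=HD[0]-.045*CX; P[2]=.15
plan(P,tool(0),10)
E
```

```text
[8.1, -29.5, 43.4] [-0.63, -0.0, 0.01]
[8.1, -30.0, 43.1] [-0.63, -0.0, 0.01]
[8.1, -30.5, 42.8] [-0.63, -0.0, 0.01]
[8.1, -30.9, 42.4] [-0.63, -0.0, 0.01]
[8.1, -31.4, 42.1] [-0.63, -0.0, 0.01]
[8.1, -31.9, 41.8] [-0.63, -0.0, 0.01]
[8.1, -32.3, 41.4] [-0.63, -0.0, 0.01]
[8.1, -32.8, 41.1] [-0.63, -0.0, 0.01]
[8.1, -33.2, 40.7] [-0.63, -0.0, 0.01]
[8.1, -33.7, 40.3] [-0.63, -0.0, 0.01]
```

play_rows:
  series:
    - [8,-30,43,-0.6,0,0,1]
    - [8,-30,43,-0.6,0,0,1]
    - [8,-30,43,-0.6,0,0,1]
    - [8,-31,42,-0.6,0,0,1]
    - [8,-31,42,-0.6,0,0,1]
    - [8,-32,42,-0.6,0,0,1]
    - [8,-32,41,-0.6,0,0,1]
    - [8,-33,41,-0.6,0,0,1]
    - [8,-33,41,-0.6,0,0,1]
    - [8,-34,40,-0.6,0,0,1]

```text
time: 1.35
eef_pos: [0.5331, 0.1194, 0.1455]
eef_rot: [[-0.004, 0.288, 0.958], [-0.002, 0.958, -0.288], [-1.0, -0.003, -0.003]]
contact_force: [1.3, 0.5, 0.0]
width: 0.001
```

Run:
```python
from h import *
st()
P=HD[0]-.04*CX; P[2]=.1
plan(P,tool(0),4)
```

```text
1.35 [0.53306972 0.11935426 0.14549625] F [1.26313224 0.54115522 0.01112728] w 0.0006411301853920256
0 rel head mm (cx,cy,z) [-38.6  -8.6  73.5]
1 rel head mm (cx,cy,z) [-38.8  89.3  73.5]
2 rel head mm (cx,cy,z) [-38.6 187.6  73.5]
[11.4, 2.2, -0.3] [0.11, -0.04, 0.05]
[11.4, 2.2, -0.3] [0.11, -0.04, 0.05]
[11.4, 2.2, -0.3] [0.11, -0.04, 0.05]
[11.4, 2.2, -0.3] [0.11, -0.04, 0.05]
```

play_rows:
  series:
    - [25,4,-2,0,0,0,1]
    - [25,3,-2,0,0,0,1]
    - [20,2,0,0,0,0,1]
    - [8,0,0,0,0,0,1]
    - [0,0,0,0,0,0,1]

```text
time: 1.98
eef_pos: [0.5328, 0.1226, 0.064]
eef_rot: [[-0.005, 0.296, 0.955], [-0.005, 0.955, -0.296], [-1.0, -0.007, -0.004]]
contact_force: [0.4, 0.9, 0.1]
width: -0.003
```

Run:
```python
from h import *
st()
for n,(x0,y0,x1,y1),f in(("scene",(255,130,445,280),4),("wrist",(0,0,640,400),1)):
    p,d=cams.capture(n);p=p[y0:y1,x0:x1,::-1]
    cv2.imwrite(f"pics/{n}1.png",cv2.resize(p,None,fx=f,fy=f,interpolation=cv2.INTER_CUBIC))
```

```text
1.975 [0.53276754 0.12260847 0.06396563] F [0.38699819 0.92695055 0.09638207] w -0.0028387144918649294
0 rel head mm (cx,cy,z) [-39.9  -5.6  -8. ]
1 rel head mm (cx,cy,z) [-40.   92.3  -8. ]
2 rel head mm (cx,cy,z) [-39.9 190.6  -8. ]
```

View pics/scene1.png

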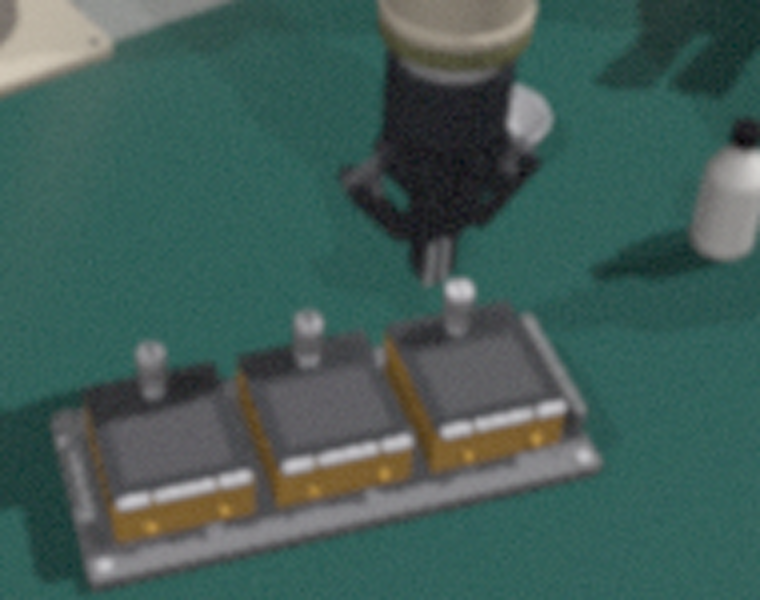

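View pics/wrist1.png

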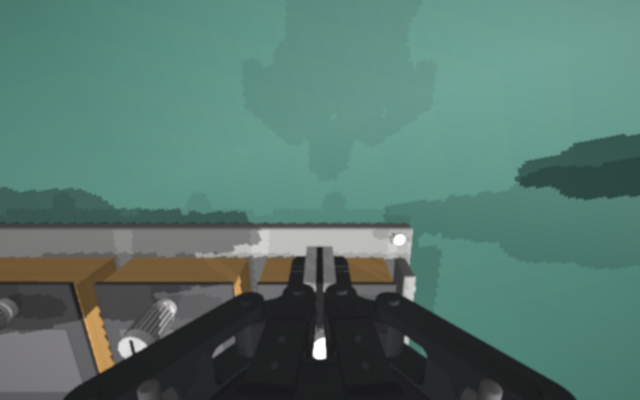

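Run:
```python
from h import *
p=cv2.imread("pics/wrist1.png");c=cams.camera_params("wrist")
print(np.round(c['extrinsics'],3),c['fx'])
g=p.min(2)
k,l,s,ce=cv2.connectedComponentsWithStats(((g>200)*255).astype(np.uint8))
for i in range(1,k):
    if s[i,4]>20:
        q=onz(c,ce[i],.086)[0];print(ce[i],s[i],q,[np.round(1000*np.array([(q-h)@CX,(q-h)@CY]),1) for h in HD[:2]], onz(c,ce[i],.012))
ct=cams.camera_params("top")
# carrier corner screw dots / compare on top
print(onz(ct,[[269.35,184.59],[379.33,172.5],[368.44,211]],.012))
```

```text
[[ 0.297 -0.911 -0.288  0.459]
 [ 0.955  0.281  0.095  0.146]
 [-0.005 -0.303  0.953  0.208]
 [ 0.     0.     0.     1.   ]] 299.67546311817284
[261.89690722 243.5       ] [252 232  17  21 194] [0.50663563 0.10385653 0.086     ] [array([-59.3, -31.2]), array([-59.5,  66.7])] [[0.53534242 0.07825395 0.012     ]]
[397.28901734 241.57225434] [388 234  18  18 173] [0.52349151 0.16182837 0.086     ] [array([-60.3,  29.1]), array([-60.5, 127. ])] [[0.56241593 0.17136694 0.012     ]]
[410.35365854 287.56097561] [407 279   8  19  82] [0.54835016 0.16245675 0.086     ] [array([-36.7,  37.1]), array([-36.9, 135. ])] [[0.6023433  0.17237624 0.012     ]]
[172.08695652 308.52173913] [170 305   5   8  23] [0.52614706 0.05024356 0.086     ] [array([-24.8, -76.7]), array([-25. ,  21.2])] [[ 0.56668122 -0.00785792  0.012     ]]
[129.33992095 345.99209486] [119 338  26  19 253] [0.54021503 0.01963888 0.086     ] [array([  -2.4, -101.8]), array([-2.6, -3.9])] [[ 0.58927686 -0.05701442  0.012     ]]
[319.40434783 348.79565217] [313 338  13  21 230] [0.56993516 0.11113207 0.086     ] [array([-1. , -5.6]), array([-1.1, 92.3])] [[0.63701262 0.08993975 0.012     ]]
[[ 0.56171558  0.17545063  0.012     ]
 [ 0.5886386  -0.14814707  0.012     ]
 [ 0.47569311 -0.11061594  0.012     ]]
```

```bash
cat >> h.py <<'E'
HD=[h-.0015*CX-.0037*CY for h in HD]
E
python3 -c "
from h import *
st()"
```

```text
2.075 [0.53334079 0.12282988 0.0648189 ] F [-0.11154505  0.14090523 -0.28648033] w -0.00012513963842813124
0 rel head mm (cx,cy,z) [-37.9  -1.5  -7.2]
1 rel head mm (cx,cy,z) [-38.1  96.4  -7.2]
2 rel head mm (cx,cy,z) [-37.9 194.7  -7.2]
```

play_rows:
  series:
    - [0,2,8,0,0,0,1]
    - [0,0,6,0,0,0,1]
    - [0,0,2,0,0,0,1]
    - [0,0,0,0,0,0,1]

```text
time: 2.58
eef_pos: [0.5518, 0.12, 0.0667]
eef_rot: [[-0.001, 0.297, 0.955], [-0.003, 0.955, -0.297], [-1.0, -0.004, 0.0]]
contact_force: [-0.9, -0.2, 0.2]
width: -0.001
```

```bash
python3 -c "
from h import *
st()"
```

```text
2.575 [0.55178045 0.11997621 0.06669328] F [-0.91773777 -0.20536396  0.19544066] w -0.0013043297990125683
0 rel head mm (cx,cy,z) [-19.4   1.2  -5.3]
1 rel head mm (cx,cy,z) [-19.6  99.1  -5.3]
2 rel head mm (cx,cy,z) [-19.4 197.4  -5.3]
```

play_rows:
  series:
    - [0,0,2,0,0,0,1]
    - [0,0,1,0,0,0,1]

```text
time: 2.82
eef_pos: [0.5525, 0.12, 0.0664]
eef_rot: [[-0.006, 0.296, 0.955], [-0.003, 0.955, -0.296], [-1.0, -0.004, -0.005]]
contact_force: [-5.0, 0.3, 3.9]
width: -0.003
```

play_rows:
  series:
    - [0,0,2,0,0,0,1]
    - [0,0,0,0,0,0,1]

```text
time: 3.08
eef_pos: [0.5521, 0.1203, 0.066]
eef_rot: [[-0.01, 0.295, 0.956], [-0.002, 0.956, -0.295], [-1.0, -0.005, -0.009]]
contact_force: [-0.7, -0.5, -0.4]
width: -0.001
```

play_rows:
  series:
    - [0,0,3,0,0,0,1]
    - [0,0,3,0,0,0,1]
    - [0,0,3,0,0,0,1]

```text
time: 3.45
eef_pos: [0.5528, 0.1207, 0.065]
eef_rot: [[-0.028, 0.291, 0.956], [-0.0, 0.957, -0.291], [-1.0, -0.008, -0.026]]
contact_force: [-16.0, 3.0, 12.2]
width: -0.002
```

```bash
python3 -c "
from h import *
st()"
```

```text
3.45 [0.55283001 0.12068628 0.06501429] F [-15.95180803   2.98817808  12.18254958] w -0.002486708249374491
0 rel head mm (cx,cy,z) [-18.6   2.2  -7. ]
1 rel head mm (cx,cy,z) [-18.8 100.1  -7. ]
2 rel head mm (cx,cy,z) [-18.6 198.4  -7. ]
```

Left head: rigid (16 N, under 1 mm of motion). Next, the middle one.

play_rows:
  series:
    - [0,0,-10,0,0,0,1]
    - [0,0,-10,0,-1.5,0,1]
    - [0,-35,0,0,0,0,1]
    - [0,-35,0,0,0,0,1]
    - [0,-25,0,0,0,0,1]
    - [0,0,0,0,0,0,1]

```text
time: 4.2
eef_pos: [0.5051, 0.0339, 0.0665]
eef_rot: [[0.002, 0.29, 0.957], [-0.008, 0.957, -0.29], [-1.0, -0.007, 0.005]]
contact_force: [0.0, 0.2, 0.1]
width: -0.002
```

```bash
python3 -c "
from h import *
st();P=HD[1]-.021*CX;P[2]=.067;plan(P,tool(0),1)"
```

```text
4.2 [0.50509797 0.03388097 0.06651829] F [0.00406605 0.21917989 0.13828173] w -0.0023323105824880927
0 rel head mm (cx,cy,z) [-38.6 -94.8  -5.5]
1 rel head mm (cx,cy,z) [-38.8   3.1  -5.5]
2 rel head mm (cx,cy,z) [-38.6 101.4  -5.5]
[-0.4, -3.2, 17.8] [0.31, 0.26, 0.39]
```

play_rows:
  series:
    - [0,-3,10,0.3,0,0.4,1]
    - [0,0,7,0,0,0,1]
    - [0,0,2,0,0,0,1]

```text
time: 4.58
eef_pos: [0.5242, 0.0271, 0.0668]
eef_rot: [[0.005, 0.293, 0.956], [0.0, 0.956, -0.293], [-1.0, 0.002, 0.005]]
contact_force: [-8.1, 1.8, 5.3]
width: -0.001
```

play_rows:
  series:
    - [0,0,3,0,0,0,1]
    - [0,0,3,0,0,0,1]

```text
time: 4.82
eef_pos: [0.5244, 0.0275, 0.0653]
eef_rot: [[-0.009, 0.291, 0.957], [0.001, 0.957, -0.291], [-1.0, -0.001, -0.009]]
contact_force: [-16.7, 2.1, 12.5]
width: -0.002
```

```bash
python3 -c "
from h import *
st()"
```

```text
4.825 [0.52440814 0.02753412 0.06527012] F [-16.72285455   2.08926275  12.52747753] w -0.00199621884416808
0 rel head mm (cx,cy,z) [-18.3 -95.2  -6.7]
1 rel head mm (cx,cy,z) [-18.5   2.7  -6.7]
2 rel head mm (cx,cy,z) [-18.3 101.   -6.7]
```

The middle head is rigid too. Now the right one.

play_rows:
  series:
    - [0,0,-10,0,0,0,1]
    - [0,0,-10,0,-1,0,1]
    - [0,-35,0,0,0,0,1]
    - [0,-35,0,0,0,0,1]
    - [0,-28,0,0,0,0,1]
    - [0,0,0,0,0,0,1]

```text
time: 5.58
eef_pos: [0.475, -0.0598, 0.0656]
eef_rot: [[0.014, 0.286, 0.958], [-0.005, 0.958, -0.286], [-1.0, -0.0, 0.015]]
contact_force: [0.4, 0.6, 0.3]
width: 0.002
```

```bash
python3 -c "
from h import *
st();P=HD[2]-.021*CX;P[2]=.067;plan(P,tool(0),1)"
```

```text
5.575 [ 0.47496406 -0.05983334  0.06555143] F [0.35439007 0.62844195 0.34574376] w 0.0016859423221457638
0 rel head mm (cx,cy,z) [ -39.8 -193.3   -6.4]
1 rel head mm (cx,cy,z) [-40.  -95.4  -6.4]
2 rel head mm (cx,cy,z) [-39.8   3.   -6.4]
[-1.2, -3.1, 18.7] [0.51, 0.87, 0.01]
```

play_rows:
  series:
    - [-1,-3,10,0.5,0.9,0,1]
    - [0,0,8,0,0,0,1]
    - [0,0,2,0,0,0,1]

```text
time: 5.95
eef_pos: [0.4955, -0.0666, 0.0671]
eef_rot: [[0.001, 0.292, 0.956], [0.001, 0.956, -0.292], [-1.0, 0.001, 0.0]]
contact_force: [-1.2, -0.8, 0.4]
width: 0.001
```

play_rows:
  series:
    - [0,0,3,0,0,0,1]
    - [0,0,1,0,0,0,1]

```text
time: 6.2
eef_pos: [0.4997, -0.0671, 0.0667]
eef_rot: [[-0.0, 0.291, 0.957], [0.0, 0.957, -0.291], [-1.0, 0.0, -0.0]]
contact_force: [-1.1, -0.1, 1.0]
width: 0.002
```

```bash
python3 -c "
from h import *
st()
p,d=cams.capture('wrist');cv2.imwrite('pics/w3.png',p[:,:,::-1])
p,d=cams.capture('scene');cv2.imwrite('pics/s3.png',cv2.resize(p[130:280,255:445,::-1],None,fx=4,fy=4,interpolation=cv2.INTER_CUBIC))"
```

```text
6.2 [ 0.49966357 -0.06714942  0.06674152] F [-1.08384528 -0.07783717  0.96987078] w 0.0018736405137067126
0 rel head mm (cx,cy,z) [ -14.  -193.    -5.3]
1 rel head mm (cx,cy,z) [-14.2 -95.1  -5.3]
2 rel head mm (cx,cy,z) [-14.    3.3  -5.3]
```

View pics/s3.png

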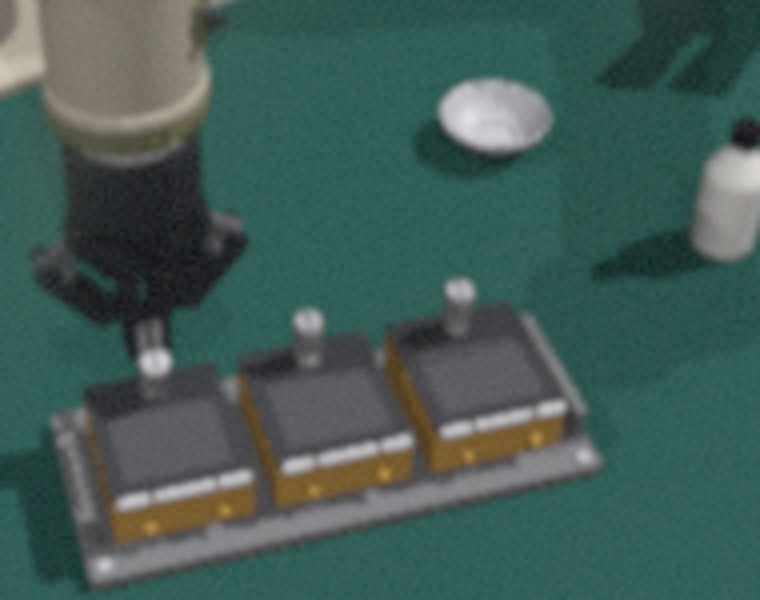

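The right head gave about 4 mm at only 1 N, and the picture shows it leaning, with its top moved from (151,352) to (156,361). It is the loose one. I'll back off and tilt for the grasp.

play_rows:
  series:
    - [0,0,-15,0,0,0,1]
    - [-10,0,-20,0,0,0,0.5]
    - [-20,0,-20,0,-9,0,0.1]
    - [-20,0,-10,0,-9,0,0.1]
    - [0,0,0,0,0,0,0.1]

```text
time: 6.92
eef_pos: [0.4297, -0.0463, 0.1137]
eef_rot: [[0.298, 0.29, 0.909], [-0.09, 0.957, -0.276], [-0.95, 0.0, 0.311]]
contact_force: [-0.5, -0.6, 0.2]
width: 0.451
```

Run:
```python
from h import *
st();s=env.sense();print(s['joints'],s['eef_rot'])
p,d=cams.capture('wrist');cv2.imwrite('pics/w4.png',p[:,:,::-1])
c=cams.camera_params('wrist')
k,l,S,ce=cv2.connectedComponentsWithStats(((p.min(2)>190)*255).astype(np.uint8))
for i in range(1,k):
    if S[i,4]>20:
        q=onz(c,ce[i],.086)[0];v=q-HD[2];print(ce[i],S[i],np.round(1000*np.array([v@CX,v@CY]),1))
```

```text
6.925 [ 0.42965297 -0.04631565  0.11372298] F [-0.48933462 -0.57875285  0.15042482] w 0.45100015471569305
0 rel head mm (cx,cy,z) [ -87.  -193.7   41.7]
1 rel head mm (cx,cy,z) [-87.2 -95.8  41.7]
2 rel head mm (cx,cy,z) [-87.    2.5  41.7]
[-0.40359232 -0.24038763  0.28374884  2.34482751  0.28143195  0.75430397
  0.97892746] [[ 2.97966457e-01  2.90424645e-01  9.09323659e-01]
 [-8.99439491e-02  9.56897738e-01 -2.76146347e-01]
 [-9.50329457e-01  4.94187644e-04  3.11245368e-01]]
[374.02060932 226.28405018] [ 253  219  259   17 3348] [-86.6  35.3]
[585.51298701 227.04545455] [573 220  25  15 154] [-86.5 164. ]
[319.27203065 311.37931034] [308 303  22  16 261] [-0.3  2.4]
[569.3640553  312.38248848] [558 306  23  14 217] [1.000e-01 1.969e+02]
[289.         329.95505618] [280 328  19   5  89] [ 25.3 -22.4]
[318.37588652 329.5106383 ] [301 328  36   4 141] [24.6  1.8]
[347.70454545 329.97727273] [339 328  19   5  88] [25.1 26. ]
[511.8515625 330.1328125] [498 328  30   5 128] [ 24.8 161.5]
[538.6091954 330.       ] [530 328  19   5  87] [ 24.5 183.5]
[600.41203438 373.29570201] [ 541  348   99   52 3490] [ 98.7 275.8]
[433.80495868 388.10082645] [417 376  39  24 605] [131.2 121.3]
```

View pics/w4.png

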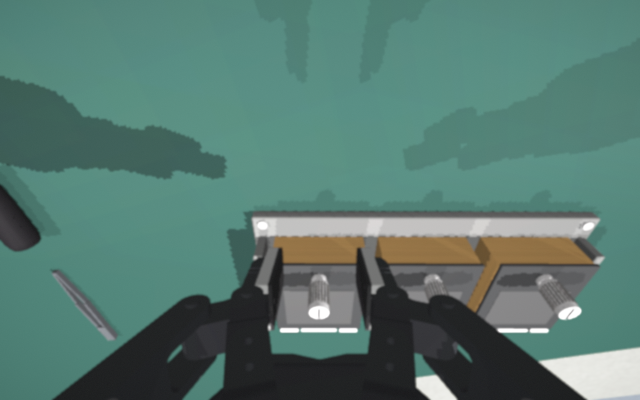

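The head is centred between the open pads at (319,311), and the tool's lateral offset matches it.

Run:
```python
from h import *
t=np.radians(35);R=tool(t)
F=HD[2]+.0024*CY; F[2]=.078; F=F+.018*R[:,0]
print(F)
plan(F-.045*R[:,0],R,4)
```

```text
[ 0.522648   -0.0751457   0.06325526]
[8.6, -0.1, 15.7] [0.06, -4.25, -0.02]
[9.8, -0.1, 15.0] [0.06, -4.25, -0.02]
[10.9, -0.1, 14.3] [0.06, -4.25, -0.02]
[11.9, -0.1, 13.4] [0.06, -4.25, -0.02]
```

play_rows:
  series:
    - [8.6,0,15.7,0,-4.3,0,0.1]
    - [9.8,0,15,0,-4.3,0,0.1]
    - [10.9,0,14.3,0,-4.3,0,0.1]
    - [11.9,0,13.4,0,-4.3,0,0.1]
    - [0,0,0,0,0,0,0.1]

```text
time: 7.6
eef_pos: [0.4937, -0.0688, 0.1014]
eef_rot: [[0.522, 0.297, 0.799], [-0.169, 0.955, -0.244], [-0.836, -0.007, 0.549]]
contact_force: [-0.3, -1.1, -0.1]
width: 0.447
```

Run:
```python
from h import *
t=np.radians(35);R=tool(t)
F=HD[2]+.0024*CY; F[2]=.078; F=F+.018*R[:,0]
s=env.sense();st();print(s['joints'])
plan(F,R,3)
p,d=cams.capture('wrist');cv2.imwrite('pics/w5.png',p[:,:,::-1])
```

```text
7.6 [ 0.49371952 -0.06875863  0.10142164] F [-0.30259775 -1.12612801 -0.1408359 ] w 0.44659913569811616
0 rel head mm (cx,cy,z) [ -19.2 -196.3   29.4]
1 rel head mm (cx,cy,z) [-19.4 -98.4  29.4]
2 rel head mm (cx,cy,z) [-19.2  -0.   29.4]
[-0.10065378 -0.14470352 -0.00965395  2.41127757  0.60951275  0.40195378
  0.65286477]
[16.0, 0.9, 1.2] [0.05, -0.57, 0.13]
[16.0, 0.9, 1.1] [0.05, -0.57, 0.13]
[16.1, 0.8, 0.9] [0.05, -0.57, 0.13]
```

View pics/w5.png

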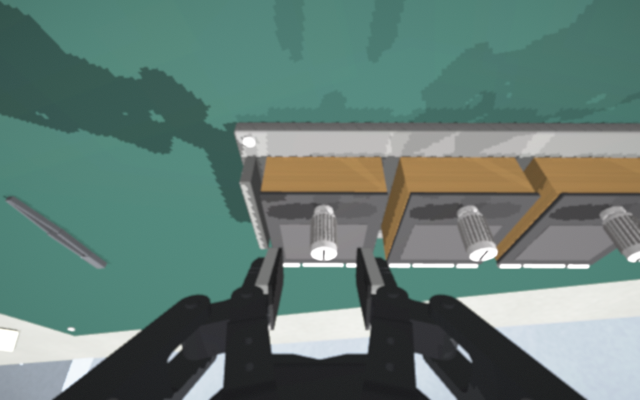

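Joint 4 is close to its limit, so I'll use a slightly smaller tilt (30°) and go in.

Run:
```python
from h import *
t=np.radians(29);R=tool(t)
F=HD[2]+.0018*CY; F[2]=.077; F=F+.018*R[:,0]
print(F);plan(F,R,4)
```

```text
[ 0.5209443  -0.07524757  0.06125685]
[12.3, 0.4, 0.3] [0.04, 1.07, 0.09]
[12.3, 0.4, 0.5] [0.04, 1.07, 0.09]
[12.3, 0.4, 0.8] [0.04, 1.07, 0.09]
[12.3, 0.4, 1.0] [0.04, 1.07, 0.09]
```

play_rows:
  series:
    - [12,0.5,0.3,0,1.2,0,0.1]
    - [12,0.5,0.5,0,1.2,0,0.1]
    - [12,0.5,0.8,0,1.1,0,0.1]
    - [11,0.5,1,0,1.1,0,0.1]
    - [0,0,0,0,0,0,0.1]

```text
time: 8.28
eef_pos: [0.5217, -0.0744, 0.0616]
eef_rot: [[0.448, 0.295, 0.844], [-0.148, 0.955, -0.256], [-0.881, -0.01, 0.472]]
contact_force: [-0.6, -0.9, 0.3]
width: 0.454
```

Run:
```python
from h import *
t=np.radians(29);R=tool(t)
F=HD[2]+.0018*CY; F[2]=.077; F=F+.018*R[:,0]
s=env.sense();st();print(s['joints'],s['eef_rot'][:,0])
plan(F,R,1)
p,d=cams.capture('wrist');cv2.imwrite('pics/w6.png',p[:,:,::-1])
```

```text
8.275 [ 0.52174828 -0.07438246  0.06158103] F [-0.62997388 -0.93958374  0.27362925] w 0.45391886864610026
0 rel head mm (cx,cy,z) [   9.2 -193.4  -10.4]
1 rel head mm (cx,cy,z) [  9.  -95.5 -10.4]
2 rel head mm (cx,cy,z) [  9.2   2.9 -10.4]
[-0.11135716  0.03199047  0.05210139  2.31332559  0.49061898  0.37531681
  0.79336665] [ 0.44846461 -0.14787405 -0.88148327]
[0.1, -1.1, -0.6] [0.25, -0.83, 0.51]
```

View pics/w6.png

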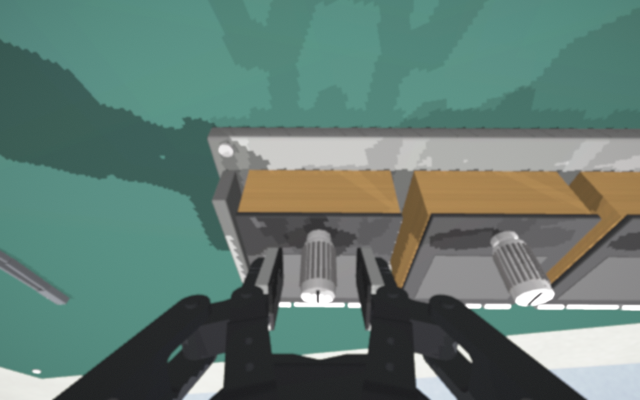

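The head is centred between the pads at (318,265). Closing.

play_rows:
  series:
    - [0,-0.5,0,0,0,0,0.4]
    - [0,0,0,0,0,0,1]
    - [0,0,0,0,0,0,1]
    - [0,0,0,0,0,0,1]
    - [0,0,0,0,0,0,1]
  newtons: 40

```text
time: 8.95
eef_pos: [0.5211, -0.0744, 0.0628]
eef_rot: [[0.45, 0.295, 0.843], [-0.148, 0.956, -0.255], [-0.881, -0.01, 0.474]]
contact_force: [1.0, -0.4, -1.3]
width: 0.173
```

Run:
```python
from h import *
s=env.sense();st();print(s['joints'],s['wrist_torque'])
p,d=cams.capture('wrist');cv2.imwrite('pics/w7.png',p[:,:,::-1])
```

```text
8.95 [ 0.52112803 -0.07444083  0.06284538] F [ 1.04929009 -0.37492594 -1.32964052] w 0.17346634534403574
0 rel head mm (cx,cy,z) [   8.7 -193.6   -9.2]
1 rel head mm (cx,cy,z) [  8.5 -95.7  -9.2]
2 rel head mm (cx,cy,z) [ 8.7  2.6 -9.2]
[-0.10580544  0.02760505  0.04641103  2.31500893  0.49069594  0.37632208
  0.79444021] [0.20798137 0.41814718 0.04854726]
```

View pics/w7.png

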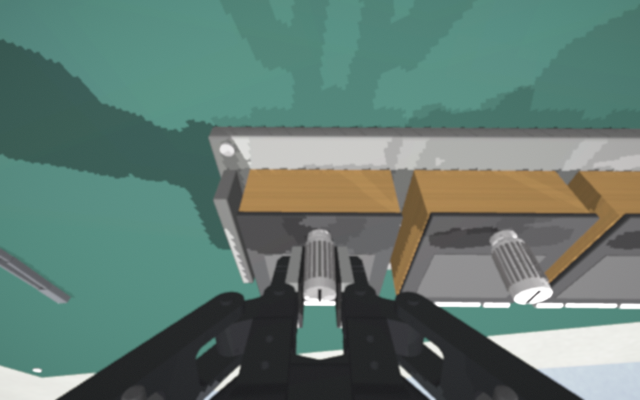

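The head is gripped (width about 15 mm). Next I'll lift along the hinge arc.

```bash
cat >> h.py <<'E'
HG=HD[2]+.0024*CY+.08*CX; HG[2]=.05
def arc(deg,n,p0=None,R0=None):
    s=env.sense();p0=s['eef_pos'];R0=s['eef_rot']
    a=Ro.from_rotvec(CY*np.radians(deg/n)).as_matrix();p=p0;R=R0
    for i in range(n):
        q=HG+a@(p-HG);R2=a@R
        print(np.round(R.T@(q-p)*1000,1),np.round(np.degrees(Ro.from_matrix(R.T@R2).as_rotvec()),2))
        p,R=q,R2
    print('end',p,R[:,0])
E
python3 -c "
from h import *
arc(20,4)"
```

```text
[-4.8 -0.1  4.1] [-0.04  5.    0.02]
[-4.8 -0.1  4.1] [-0.04  5.    0.02]
[-4.8 -0.1  4.1] [-0.04  5.    0.02]
[-4.8 -0.1  4.1] [-0.04  5.    0.02]
end [ 0.52943592 -0.07700539  0.08645581] [ 0.13489521 -0.05055707 -0.98956923]
```

play_rows:
  series:
    - [-4.8,0,4.1,0,5,0,1]
    - [-4.8,0,4.1,0,5,0,1]
    - [-4.8,0,4.1,0,5,0,1]
    - [-4.8,0,4.1,0,5,0,1]

```text
time: 9.5
eef_pos: [0.529, -0.0767, 0.0873]
eef_rot: [[0.126, 0.292, 0.948], [-0.047, 0.956, -0.288], [-0.991, -0.008, 0.135]]
contact_force: [2.1, -4.1, -2.6]
width: 0.17
```

```bash
cat >> h.py <<'E'
def ang():
    s=env.sense();g=s['eef_pos']-.018*s['eef_rot'][:,0];v=g-HG
    print('grasp rel hinge',v@CX,v@CY,v[2],'r',np.hypot(v@CX,v[2]),'deg',np.degrees(np.arctan2(v[2],-(v@CX)))-np.degrees(np.arctan2(.027,.08)))
    x=s['eef_rot'][:,0];print('tool tilt',np.degrees(np.arctan2(x@CX,-x[2])),'j',np.round(s['joints'],2),'F',s['contact_force'],s['wrist_torque'],s['width'])
E
python3 - <<'E'
from h import *
ang();arc(20,4)
p,d=cams.capture('scene');cv2.imwrite('pics/s8.png',cv2.resize(p[130:280,235:425,::-1],None,fx=4,fy=4,interpolation=cv2.INTER_CUBIC))
E
```

```text
grasp rel hinge -0.06561168368064156 0.0004898814829844412 0.055166447762791476 r 0.0857218174922427 deg 21.40765785709319
tool tilt 7.743346141341447 j [-0.03  0.18  0.07  1.98  0.04  0.85  1.28] F [ 2.13581284 -4.12423351 -2.62263646] [-0.93580779 -0.35408112 -0.04438737] 0.16985794428038478
[-4.8 -0.1  4.2] [-0.04  5.    0.02]
[-4.8 -0.1  4.2] [-0.04  5.    0.02]
[-4.8 -0.1  4.2] [-0.04  5.    0.02]
[-4.8 -0.1  4.2] [-0.04  5.    0.02]
end [ 0.54479081 -0.08162144  0.10669087] [-0.20519926  0.05497413 -0.97717507]
```

View pics/s8.png

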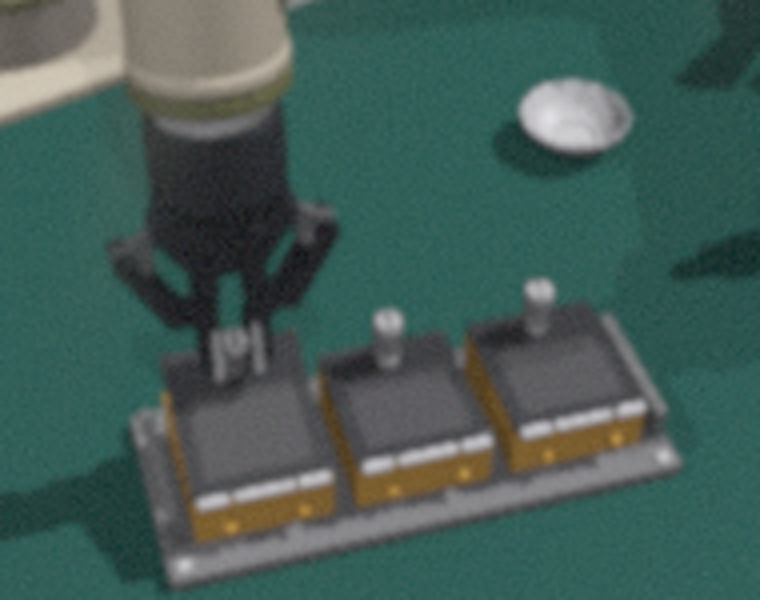

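The lid is rising with the gripper and the forces are small. Continuing.

play_rows:
  series:
    - [-4.8,-0.2,4.2,0,5,0,1]
    - [-4.8,0,4.2,0,5,0,1]
    - [-4.8,0,4.2,0,5,0,1]
    - [-4.8,0,4.2,0,5,0,1]
    - [0,0,0,0,0,0,1]

```text
time: 10.18
eef_pos: [0.5448, -0.0818, 0.1056]
eef_rot: [[-0.218, 0.293, 0.931], [0.057, 0.956, -0.287], [-0.974, -0.01, -0.225]]
contact_force: [-3.3, 1.0, 1.0]
width: 0.174
```

Run:
```python
from h import *
ang();arc(5,1)
for n,b in(('scene',(235,130,425,280)),('top',(240,120,400,240))):
    p,d=cams.capture(n);np.save(n+'9.npy',d);cv2.imwrite(f'pics/{n}9r.png',p[:,:,::-1])
    cv2.imwrite(f'pics/{n}9.png',cv2.resize(p[b[1]:b[3],b[0]:b[2],::-1],None,fx=4,fy=4,interpolation=cv2.INTER_CUBIC))
```

```text
grasp rel hinge -0.04251966850634502 0.0003313146273225666 0.07308864843253686 r 0.084556920116478 deg 41.1615535304637
tool tilt -13.027167109461455 j [ 0.02  0.44  0.08  1.61 -0.07  1.32  1.4 ] F [-3.32949635  0.96276681  1.02901813] [0.34338536 0.68321678 0.0334813 ] 0.17438376394614774
[-4.9 -0.1  4. ] [-0.05  5.    0.  ]
end [ 0.54955646 -0.08330427  0.10940091] [-0.29874996  0.0813451  -0.95085826]
```

View pics/scene9.png

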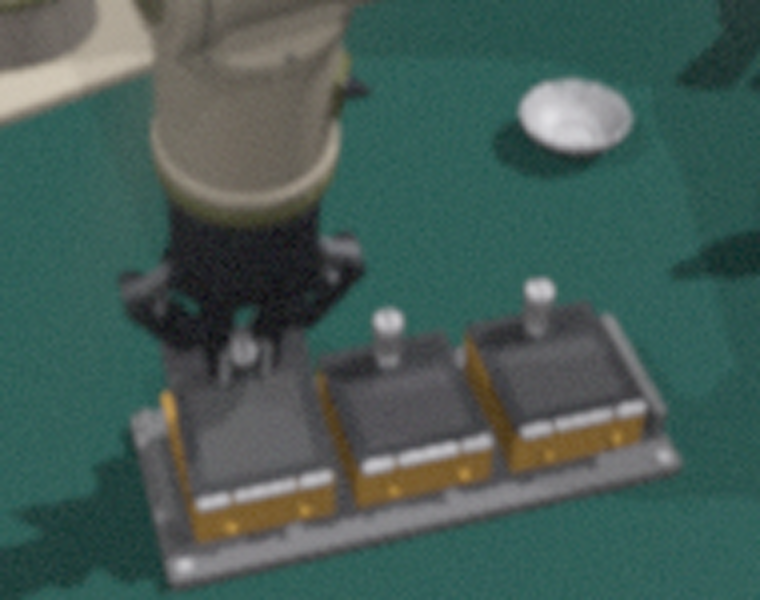

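View pics/top9.png

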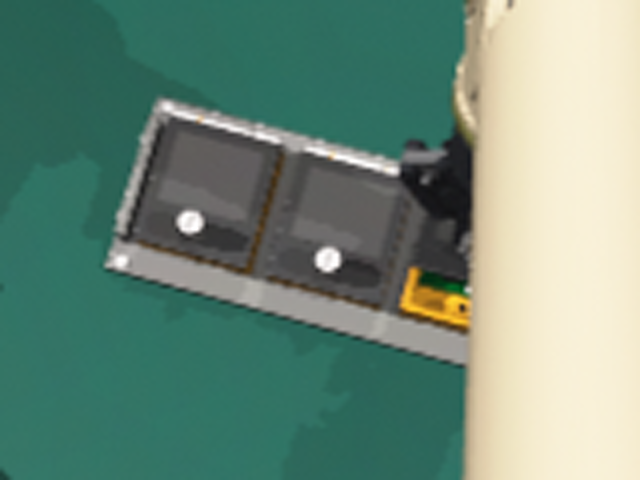

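The lid is open; the gold and green inside shows at (430,290) in the top view. I'll measure its angle from the depth on the lid face.

```bash
cat >> h.py <<'E'
def lid(d,u0=283,u1=314,v0=228,v1=246):
    c=cams.camera_params('scene')
    uu,vv=np.meshgrid(np.arange(u0,u1),np.arange(v0,v1));uv=np.c_[uu.ravel(),vv.ravel()]
    o,r=rays(c,uv);P=o+r*d[uv[:,1],uv[:,0]][:,None]
    q=np.c_[(P-HG)@CX,(P-HG)@CY,P[:,2]]
    ok=(abs(q[:,1])<.035)&(q[:,0]>-.075)&(q[:,0]<-.005)&(q[:,2]>.045);q=q[ok]
    for _ in range(3):
        A=np.c_[q[:,:2],np.ones(len(q))];k=np.linalg.lstsq(A,q[:,2],rcond=None)[0];e=q[:,2]-A@k
        q=q[abs(e)<2.5*e.std()+1e-4]
    print('n',len(q),'slope deg',np.degrees(np.arctan(-k[0])),'cross',np.degrees(np.arctan(k[1])),'z at hinge',k[2],'rms',e.std(),'x',q[:,0].min(),q[:,0].max())
E
python3 - <<'E'
from h import *
d=np.load('scene9.npy');lid(d);lid(d,284,312,232,246)
print('ref shut middle:')
HG[:]=HG+.098*CY; lid(d,322,352,220,240)
E
```

```text
n 529 slope deg 39.55021625745393 cross -0.2095212735731179 z at hinge 0.05336284648281021 rms 0.001922680242097214 x -0.047485484228539404 -0.005321303801646974
n 382 slope deg 39.29320015882747 cross -0.12027271589694657 z at hinge 0.053548996328059456 rms 0.0019351385527816196 x -0.04217157168258034 -0.0084549474603277
ref shut middle:
n 520 slope deg -0.04600861547896773 cross -0.17966087245804624 z at hinge 0.05347003655298397 rms 0.0010900427468366314 x -0.0749710040216104 -0.006559899023203639
```

Measured 39.5° (the shut neighbour reads 0°), so it needs about 5.5° more.

play_rows:
  series:
    - [-2.6,0,2.2,0,2.7,0,1]
    - [-2.6,0,2.2,0,2.7,0,1]
    - [0,0,0,0,0,0,1]
    - [0,0,0,0,0,0,1]

```text
time: 10.78
eef_pos: [0.5493, -0.0832, 0.1098]
eef_rot: [[-0.295, 0.292, 0.91], [0.079, 0.956, -0.281], [-0.952, -0.011, -0.305]]
contact_force: [0.0, -0.3, -0.8]
width: 0.172
```

Run:
```python
from h import *
ang();p,d=cams.capture('scene');lid(d);lid(d,284,312,232,246)
```

```text
grasp rel hinge -0.03637026769848182 0.00040580062768763185 0.07693630262277394 r 0.08509988856468781 deg 46.0488518135347
tool tilt -17.757373618509273 j [ 0.03  0.51  0.09  1.52 -0.09  1.42  1.42] F [ 0.01158415 -0.32130644 -0.80342757] [-0.10102393 -0.43024192  0.07711627] 0.17217340715168244
n 532 slope deg 43.8761999295749 cross -0.5194233286335679 z at hinge 0.0541525301031307 rms 0.0020070201069494185 x -0.04482894615595694 -0.005701569465288388
n 383 slope deg 43.943998303636505 cross -0.23785065767641345 z at hinge 0.054109401117304924 rms 0.00198808579212204 x -0.03899441767149387 -0.007396957981256686
```

play_rows:
  series:
    - [0,0,0,0,0,0,1]
    - [0,0,0,0,0,0,1]
    - [0,0,0,0,0,0,1]
    - [0,0,0,0,0,0,1]
    - [0,0,0,0,0,0,1]
    - [0,0,0,0,0,0,1]

```text
time: 11.58
eef_pos: [0.5494, -0.0832, 0.1101]
eef_rot: [[-0.292, 0.292, 0.911], [0.079, 0.956, -0.281], [-0.953, -0.011, -0.302]]
contact_force: [1.0, 0.1, -1.1]
width: 0.168
```

Run:
```python
from h import *
ang();p,d=cams.capture('scene');lid(d);cv2.imwrite('pics/sf.png',p[:,:,::-1]);print(abs(env.sense()['dq']).max())
```

```text
grasp rel hinge -0.036295714641083276 0.00040647937116852003 0.07722847758263472 r 0.08533238922612246 deg 46.17795142467668
tool tilt -17.5804510741569 j [ 0.03  0.5   0.09  1.52 -0.09  1.42  1.42] F [ 0.98547116  0.14630741 -1.13313646] [-0.07577938 -0.54410752  0.08478495] 0.16845122299574167
n 536 slope deg 44.27743590368099 cross -0.2690321071354608 z at hinge 0.0539503090347124 rms 0.0020682331536890242 x -0.043233217692891485 -0.005972981035711834
0.0013364257346196783
```

View pics/sf.png

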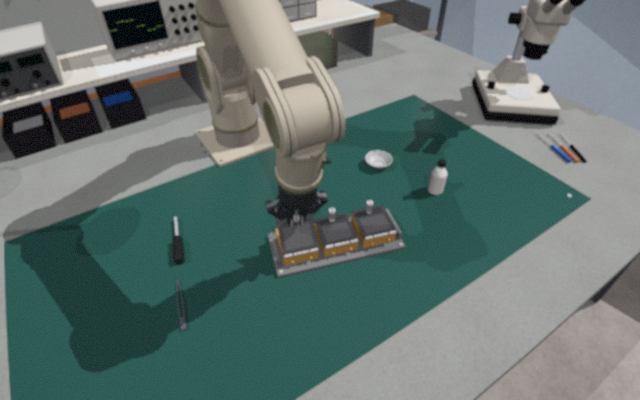

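The lid is steady at about 45°. The dish (379,160), bottle (437,180), driver (178,240) and tweezers (181,305) are unmoved. Handing in.

```bash
python3 -c "
from h import *
env.finish_job();ang()"
```

```text
the job is handed in; nothing more can be done
the job is handed in; nothing more can be done
```

The loose thumbscrew is on the right-hand box. I lifted that box's lid to about 45° and handed the job in with the gripper still holding it open.

- **Taps, left to right:** the left and middle heads were rigid, taking about 16–17 N with less than 1 mm of movement. The right head gave about 4 mm at roughly 1 N, and the camera showed it leaning.
- **Lift:** I gripped the right head at 40 N and followed the hinge arc.
- **Lid angle:** the two last checks differ slightly: depth on the lid face read 44.3° and the gripper's position read 46.2°. The reading stayed within 0.5° over 0.8 s before hand-in.
- **Forces at the end:** about 1.5 N on the tool.
- **Other things:** the dish, screwdriver, bottle and tweezers look unmoved in the last picture. The job took about 11.6 s.

Two things did not go quite to plan:
- **Camera offset:** the top camera put the heads about 4 mm to one side of where the wrist camera saw them. I centred the grasp using the wrist camera.
- **Joint 4:** it came close to its limit on the approach (2.41 of 2.42 rad), so I reduced the approach tilt.

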